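# Seat the slow-feed bowl in the raised feeder

## Robot

A 6-joint arm with a two-finger parallel gripper is mounted at the origin on the work surface. World frame = base frame: x ahead of the robot, y to its left, z up, the work surface at z = 0. Lengths are in m, angles in rad, forces in N, time in s.
With the tool pointing down it reaches from about 0.35 to 0.775 m from the base axis. Payload 7.3 kg.
Tool frame: the origin (TCP) lies midway between the tips of the shut fingers; the grasp point (between the pads) lies 19 mm behind it; z points along the fingers, y is the line along which they close (so a half turn about z gives the same grasp; the last joint's range is limited). The gripper opens to 92 mm and grips with 3 to 60 N. Pads are 19 mm wide; open, the fingers measure 130 mm over their backs; the gripper's body (75 mm by 190 mm) begins 47 mm behind the grasp point.
Start: joints at [0.979, 0.342, 1.524, -0, 1.275, -0.146], TCP at [0.226, 0.474, 0.227] pointing down, gripper open.
Joint ranges: [-2.53, 2.53], [-0.77, 2.02], [0.04, 2.7], [-1, 4.14], [0.28, 2.66], [-3.11, 3.11]. Speed limits (rad/s): [2.57, 2.57, 3.14, 3.14, 3.14, 3.14].

## Interface

Orientations are given as [roll, pitch, yaw] about the fixed x, y, z axes, in that order (R = Rz(yaw) Ry(pitch) Rx(roll)).
In Python, from cell import monitor, vision, workorder gives the robot as it stands.
- The arm moves only by the tool move_arm, never from a script. Its argument "rows" is a list of rows, each a list of 5 numbers: the shift along the world's x, y, z in mm, then the turn about the world's z in rad, then the closure, from -1 (fully open) to 1 (shut). A call has 1 to 12 rows; each row shifts and turns the commanded pose from where the row before left it; what a row does not reach is not made up. A row lasts 1/10 s, in which the tool goes at most 50 mm and 8.59 degrees, less where a joint would pass 70% of its speed; a pose out of reach is approached as far as the arm can. A call is refused whole if a number of a shift passes 50 or a number of a turn 0.15, either way. A call with a gripper value outside its range is refused whole. The fingers move at their own pace and stop on an object; "newtons" is the grip in N (left out, the last holds). Time passes only in rows, so rows that do not move let the fingers close. It gives the time, the measured TCP pose, the force, the opening and the grip force at its end, in the units of the state.
- monitor.observe(): the state, without advancing time (a new reading comes with each control period).
- vision.read_camera(name): name is "scene" or "top" or "wrist"; returns the picture (420x560x3 uint8, red, green, blue); there is no depth.
- vision.get_calibration(name): a dict with "K" (3x3 intrinsics, pixels), "T" (4x4, takes a point from camera to world coordinates); the wrist camera has in their place "mount" (4x4, takes a point from camera to tool coordinates, whose origin is the TCP and whose axes are the flange's). Camera axes: x right, y up, looking along -z (the intrinsics and any distortion apply to the point x, -y, -z); pixel columns grow to the right and rows downward; lengths in m; the calibration is good to about 2 mm. A picture is of the moment at which its call begins: read the wrist's pose just before it. get_calibration takes no time and is no camera call.
- workorder.hand_in(): hands the job in; it is judged then, once.
The state is a dict: "time": time; "qpos": joint angles; "qvel": joint speeds; "joint_efforts": joint torques, N m; "tool_pos": TCP position; "tool_rot": TCP orientation; "contact_force": force on the tool from outside, world axes, zero at the start; "torque": the same for the moment, N m; "opening": finger opening in m; "grip_force": force on a finger pad.
Only numpy, scipy, OpenCV 4.12 (cv2) and the standard library are available. Lean on these libraries where they do the work, as an engineer would, in place of code of your own. Each camera call takes 0.05 s, during which the arm holds its last target. There are 200 camera calls.

## Task

Set up the puppy feeding display: take the smaller steel bowl, the one with sloping sides, and nest it in the round tapered opening of the wooden raised feeder so that it sits upright, centred and fully home. Lower it in rather than letting it drop, then let go. Leave the other, wider straight-sided bowl where it stands.

Things in the scene. Friction and masses are not known exactly. Their poses are not given: they have to be found in the camera images.
- bowl: Loose steel bowl with sloping (conical) sides, about 0.3 kg: 88 mm wide at the foot, 136 mm at the rim, 44 mm high, wall 4 mm. Its inner floor is 22 mm above the underside. From it rises an upright round centre post to grip from above: 34 mm diameter, rounded top 68 mm above the underside (24 mm above the rim). Origin: centre of the underside; z up along the post.
- stand: Wooden raised feeder fixed to the counter: square top 170 mm wide, 90 mm high, four legs. Round tapered opening in its middle, open below: 112 mm wide at the top, 91 mm 19 mm lower, matching the bowl's sides. The bowl slides home in it by its own weight, its underside then 69 mm above the counter. Origin: on the counter under the opening's centre; z up, x and y along the square's sides.
- other_bowl: Loose steel bowl that does not fit the feeder and stays where it is: wider and lower, 170 mm in diameter, straight upright sides 36 mm high, with the same kind of centre post (34 mm diameter, top 68 mm above the underside). Origin: centre of the underside; z up.
Things that resemble listed ones, but are neither listed nor needed, are in the scene too. What is shaped like the bowl but orange or purple is not meant.

How it is judged:
At the end, for the whole second after the job is handed in: The sloping-sided bowl rests in the feeder's tapered opening: its centre within 10 mm of the opening's centre, its underside 58 to 76 mm above the counter, the right way up and level within about 10 degrees (0.17 rad), at rest; the other bowl is within 30 mm of where it started (horizontal distance between bowl and stand below 0.01 m and z of bowl in the frame of stand between 0.058 and 0.076 m and angle between bowl's own z axis and vertical below 0.17 rad and linear speed of bowl below 0.02 m/s and distance of other_bowl from where it was at the start of the episode below 0.03 m); the robot touches nothing.
It fails at once if the sloping-sided bowl is dropped (falls free faster than 0.65 m/s, a drop of about 20 mm) (linear speed of bowl above 0.65 m/s and contact force between the fingers and bowl below 0.1 N).
It fails at once if the other bowl is moved more than 30 mm (distance of other_bowl from where it was at the start of the episode above 0.03 m).
It also fails if it takes over 40 s, if anything falls off the work surface, if the arm or the gripper's body presses on something with over 40 N, if the wrist force passes 120 N, or if a joint passes its speed limit or range.

## Working session

There is one attempt and no reset: what is moved stays moved. The work goes in short steps, Python scripts to look and compute and a tool call to move; the robot and the scene stay as the last step left them, time stands still between calls to the robot, and variables do not carry over. Pictures are saved under pics/ and viewed, at most 10 in all, crops included, and the job is handed in when it is done.

Besides the shell and the picture viewer there is one more tool, called after "Request:" as name(argument=value, ...), one argument or row to a line, values as JSON. move_arm: Moves the arm, as the interface text tells. Its arguments: {"type":"object","properties":{"rows":{"type":"array","items":{"type":"array","items":{"type":"number"}}},"newtons":{"type":"number"}},"required":["rows"]}

```bash
ls; mkdir -p pics; python3 - <<'E'
from cell import monitor, vision, workorder
import cv2
for n in ("top","scene"):
    im=vision.read_camera(n); cv2.imwrite(f"pics/{n}0.png",im[:,:,::-1])
    c=vision.get_calibration(n); print(n,{k:(v.round(3).tolist() if hasattr(v,'round') else v) for k,v in c.items()})
print(monitor.observe())
E
```

```text
pics
top {'K': [[426.603, 0.0, 278.488], [0.0, 426.603, 210.271], [0.0, 0.0, 1.0]], 'T': [[-0.005, 0.987, -0.162, 0.357], [-1.0, -0.006, -0.005, 0.085], [-0.006, 0.162, 0.987, 1.146], [0.0, 0.0, 0.0, 1.0]]}
scene {'K': [[429.295, 0.0, 274.943], [0.0, 429.295, 205.934], [0.0, 0.0, 1.0]], 'T': [[0.047, -0.727, 0.685, 1.476], [0.999, 0.032, -0.034, 0.076], [0.003, 0.686, 0.728, 0.987], [0.0, 0.0, 0.0, 1.0]]}
{'time': 0.1, 'qpos': array([ 9.79007926e-01,  3.42632418e-01,  1.52489041e+00,  4.47185131e-06,
        1.27538425e+00, -1.45999385e-01]), 'qvel': array([ 0.00184348, -0.00044807, -0.0030067 , -0.00089092,  0.00075999,
       -0.00103128]), 'joint_efforts': array([ 1.54776197e-03, -4.32006419e+01, -2.44693744e+01,  7.19139352e-02,
        5.26839180e-02, -6.85971054e-05]), 'tool_pos': array([0.22614874, 0.47341406, 0.22613601]), 'tool_rot': array([-3.14029283e+00, -1.95455785e-04,  2.69580221e+00]), 'contact_force': array([-0.0038684 , -0.42213906,  0.10361138]), 'torque': array([ 0.02093433, -0.00595561,  0.01235492]), 'grip_force': 0.0, 'opening': 0.09128009432330307}
```

View pics/top0.png

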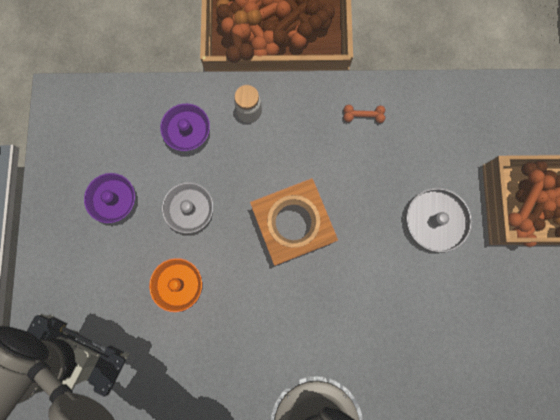

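View pics/scene0.png

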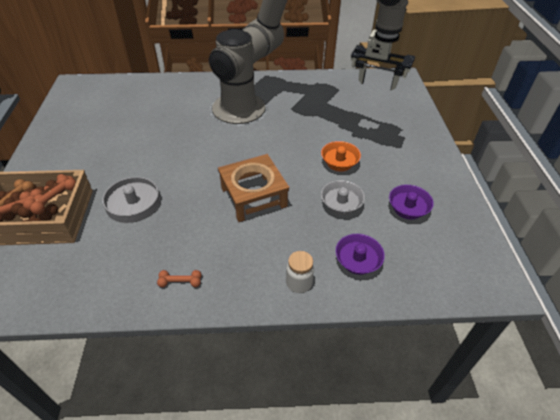

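Top view candidates:
- Grey bowl at (187,208): the smaller one, with sloping sides.
- Grey bowl at (437,220): wider and straight-sided, so this is other_bowl.
- Orange bowl at (176,285) and purple bowls at (185,129) and (110,198): decoys.

The feeder opening is at (294,221). In the scene view the target is at (342,197) and the feeder opening at (253,178). I'll confirm the target in an enlarged crop.

```bash
cat > h.py <<'E'
import numpy as np, cv2
from cell import monitor, vision
from scipy.spatial.transform import Rotation as R
def cast(c,uv,z,T=None):
    T=c["T"] if T is None else T; K=c["K"]; uv=np.atleast_2d(uv).astype(float)
    p=cv2.undistortPoints(uv.reshape(-1,1,2),K,c.get("dist",None)).reshape(-1,2)
    d=np.c_[p[:,0],-p[:,1],-np.ones(len(p))]@T[:3,:3].T
    o=T[:3,3]; return o+d*((z-o[2])/d[:,2])[:,None]
def circ(P):
    s=np.linalg.lstsq(np.c_[2*P[:,:2],np.ones(len(P))],(P[:,:2]**2).sum(1),rcond=None)[0]
    return s[:2],2*np.sqrt(s[2]+s[:2]@s[:2])
E
python3 - <<'E'
from h import *
t=cv2.imread("pics/top0.png"); s=cv2.imread("pics/scene0.png")
a=cv2.resize(t[165:265,140:340],(800,400),interpolation=cv2.INTER_CUBIC)
b=cv2.resize(s[170:220,300:400],(400,200),interpolation=cv2.INTER_CUBIC)
b2=cv2.resize(s[170:220,90:190],(400,200),interpolation=cv2.INTER_CUBIC)
cv2.imwrite("pics/crop.png",np.vstack([a,np.hstack([b,b2])]))
ct=vision.get_calibration("top"); print(ct.keys())
hsv=cv2.cvtColor(t,cv2.COLOR_BGR2HSV)
# low-sat and bright vs. table
print("table",hsv[235,230],"rim row",hsv[208,155:222,2].tolist())
g=cv2.GaussianBlur(hsv[:,:,2],(3,3),0); tab=int(np.median(hsv[230:260,215:245,2]))
wood=cv2.inRange(hsv,(5,70,60),(25,255,255)); wood[:, :240]=0; wood[:,345:]=0; wood[:170]=0; wood[280:]=0
cs,h=cv2.findContours(wood,cv2.RETR_CCOMP,cv2.CHAIN_APPROX_NONE)
for c,hh in zip(cs,h[0]):
    if len(c)<40: continue
    p=c[:,0]; print("hole" if hh[3]>=0 else "outer",len(c),p.mean(0), circ(cast(ct,p,.09)), circ(cast(ct,p,.071)), cv2.minAreaRect(cast(ct,p,.09)[:,:2].astype(np.float32)))
for n,x0 in (("small",187),("wide",437)):
    P=cast(ct,[[x0,208 if n=="small" else 220]],.044); print(n,P)
E
```

```text
dict_keys(['K', 'T'])
table [  0   4 135] rim row [134, 133, 130, 131, 132, 128, 145, 169, 123, 118, 123, 122, 115, 120, 133, 156, 167, 168, 169, 163, 166, 163, 165, 169, 163, 133, 123, 146, 160, 169, 175, 181, 183, 174, 150, 131, 127, 98, 80, 82, 122, 165, 172, 172, 173, 175, 175, 179, 176, 175, 174, 174, 179, 167, 116, 98, 122, 164, 144, 133, 129, 133, 132, 135, 133, 132, 132]
outer 249 [293.07228916 221.62248996] (array([0.50283867, 0.05399147]), np.float64(0.19550717884568874)) (array([0.50545843, 0.05343368]), np.float64(0.19902416467896852)) ((0.5029686093330383, 0.0539005845785141), (0.1721254140138626, 0.172381192445755), 21.084348678588867)
hole 104 [293.01923077 221.76923077] (array([0.50055166, 0.05433417]), np.float64(0.09142763209984711)) (array([0.50313027, 0.05378254]), np.float64(0.09307232713746497)) ((0.5012180805206299, 0.0550408661365509), (0.09024655073881149, 0.09246794134378433), 44.519622802734375)
small [[0.54519677 0.33077455 0.044     ]]
wide [[ 0.50951404 -0.32163508  0.044     ]]
```

View pics/crop.png

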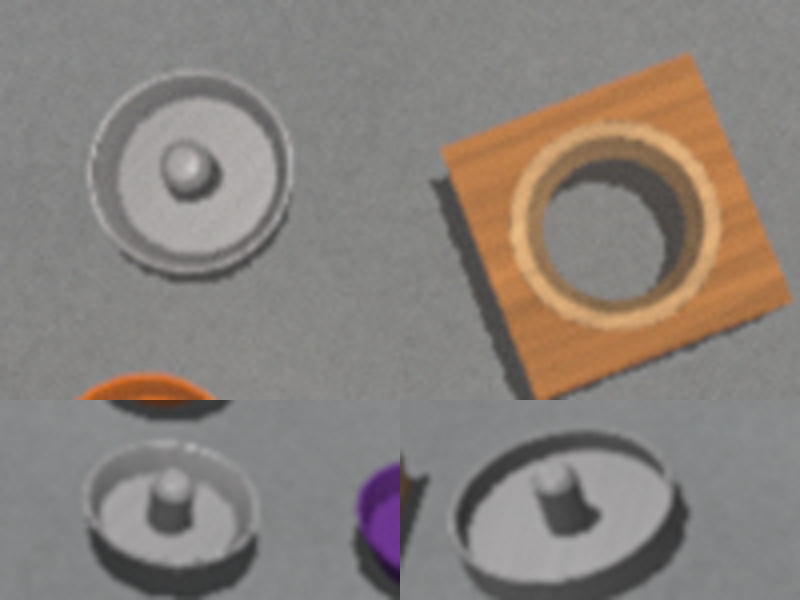

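The crop confirms it. The grey bowl at (187,208) has sloping walls and a narrow floor, and the one at (437,220) has upright walls and is wider. The feeder's square measures 172 mm, which matches, with its centre at about (0.503, 0.054). I'll move above the bowl and refine with the wrist camera.

Request:
move_arm(
  rows=[
    [29, -13, 0, 0, -0.2],
    [29, -13, 0, 0, -0.2],
    [29, -13, 0, 0, -0.2],
    [29, -13, 0, 0, -0.2],
    [29, -13, 0, 0, -0.2],
    [29, -13, 0, 0, -0.2],
    [29, -13, 0, 0, -0.2],
    [29, -13, 0, 0, -0.2],
    [29, -13, 0, 0, -0.2],
    [29, -13, 0, 0, -0.2],
    [29, -13, 0, 0, -0.2],
    [0, 0, 0, 0, -0.2],
  ],
  newtons=25,
)

```text
time: 1.3
tool_pos: [0.5483, 0.3283, 0.2254]
tool_rot: [-3.141, 0.0, 2.692]
contact_force: [0.0, -0.4, 0.0]
opening: 0.0549
grip_force: 0.0
```

```bash
python3 - <<'E'
from h import *
ct=vision.get_calibration("top"); w=vision.get_calibration("wrist")
print(circ(cast(ct,[[161.8,207],[213.5,207],[187.6,182.5],[187.6,233.7]],.044)), cast(ct,[187,206],.06))
s=monitor.observe(); im=vision.read_camera("wrist"); cv2.imwrite("pics/w1.png",im[:,:,::-1])
print(s["tool_pos"],s["tool_rot"],s["opening"]); print(w)
E
```

```text
(array([0.54558943, 0.3291843 ]), np.float64(0.13614789342619985)) [[0.54771788 0.327362   0.06      ]]
[0.54829395 0.32831047 0.22541562] [-3.14050441e+00  4.48037334e-04  2.69210496e+00] 0.05490215583438787
{'K': array([[317.8936173 ,   0.        , 282.60558413],
       [  0.        , 317.8936173 , 213.04673402],
       [  0.        ,   0.        ,   1.        ]]), 'mount': array([[ 6.15257436e-04,  9.55810593e-01,  2.93982538e-01,
         7.91619772e-02],
       [ 9.99999689e-01, -7.33249251e-04,  2.91140276e-04,
        -7.22285581e-04],
       [ 4.93837436e-04,  2.93982267e-01, -9.55810746e-01,
        -1.57946890e-01],
       [ 0.00000000e+00,  0.00000000e+00,  0.00000000e+00,
         1.00000000e+00]])}
```

View pics/w1.png

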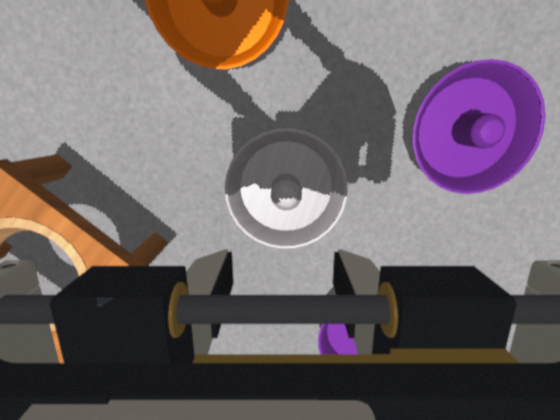

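Wrist view: the target rim spans columns 226–347 and rows 128–248, with the post near (286,192). I'll cross-check this against the top view.

```bash
python3 - <<'E'
from h import *
w=vision.get_calibration("wrist"); s=monitor.observe()
B=np.eye(4); B[:3,:3]=R.from_euler("xyz",s["tool_rot"]).as_matrix(); B[:3,3]=s["tool_pos"]
T=B@w["mount"]
print(circ(cast(w,[[226,188],[347,188],[286,128],[286,248]],.044,T)), cast(w,[287,192],.06,T))
E
```

```text
(array([0.54811854, 0.33213471]), np.float64(0.13315982989547562)) [[0.54548436 0.33383013 0.06      ]]
```

Both views agree within 3 mm, and the rim measures 133–136 mm against the stated 136 mm. The centre is about (0.547, 0.331). Descend and grip, with the tips at z≈0.031.

Request:
move_arm(
  rows=[
    [-1, 2.5, -30, 0, -0.2],
    [0, 0, -35, 0, -0.2],
    [0, 0, -35, 0, -0.2],
    [0, 0, -30, 0, -0.2],
    [0, 0, -25, 0, -0.2],
    [0, 0, -20, 0, -0.2],
    [0, 0, -12, 0, -0.2],
    [0, 0, -7, 0, -0.2],
    [0, 0, 0, 0, -0.2],
  ],
)

```text
time: 2.25
tool_pos: [0.5438, 0.3334, 0.0323]
tool_rot: [-3.141, -0.001, 2.696]
contact_force: [-0.1, 0.1, 0.2]
opening: 0.0554
grip_force: 0.0
```

Request:
move_arm(
  rows=[
    [0, 0, 0, 0, 0.1],
    [0, 0, 0, 0, 0.25],
    [0, 0, 0, 0, 0.4],
    [0, 0, 0, 0, 0.6],
    [0, 0, 0, 0, 0.6],
    [0, 0, 0, 0, 0.6],
  ],
  newtons=25,
)

```text
time: 2.85
tool_pos: [0.5448, 0.3334, 0.0336]
tool_rot: [3.14, 0.001, 2.696]
contact_force: [-0.1, -0.0, 4.3]
opening: 0.033
grip_force: 25.0
```

Gripped: opening 33 mm against a 34 mm post. Lift.

Request:
move_arm(
  rows=[
    [0, 0, 3, 0, 0.6],
    [0, 0, 8, 0, 0.6],
    [0, 0, 15, 0, 0.6],
    [0, 0, 20, 0, 0.6],
    [0, 0, 25, 0, 0.6],
    [0, 0, 25, 0, 0.6],
    [0, 0, 20, 0, 0.6],
    [0, 0, 15, 0, 0.6],
    [0, 0, 7, 0, 0.6],
    [0, 0, 2, 0, 0.6],
    [0, 0, 0, 0, 0.6],
  ],
)

```text
time: 3.95
tool_pos: [0.5441, 0.3331, 0.1725]
tool_rot: [-3.141, -0.0, 2.696]
contact_force: [0.3, -0.6, -3.8]
opening: 0.0326
grip_force: 25.0
```

```bash
python3 - <<'E'
from h import *
s=monitor.observe(); im=vision.read_camera("wrist"); cv2.imwrite("pics/w2.png",im[:,:,::-1])
t=vision.read_camera("scene"); cv2.imwrite("pics/s2.png",t[:,:,::-1])
print(s["tool_pos"],s["tool_rot"],s["opening"],s["contact_force"],s["torque"])
E
```

```text
[0.54410467 0.33310293 0.17250871] [-3.14119259e+00 -3.72490287e-04  2.69583453e+00] 0.032628172986673636 [ 0.26085963 -0.6345326  -3.84254435] [ 0.01898823  0.0263163  -0.02400494]
```

View pics/w2.png

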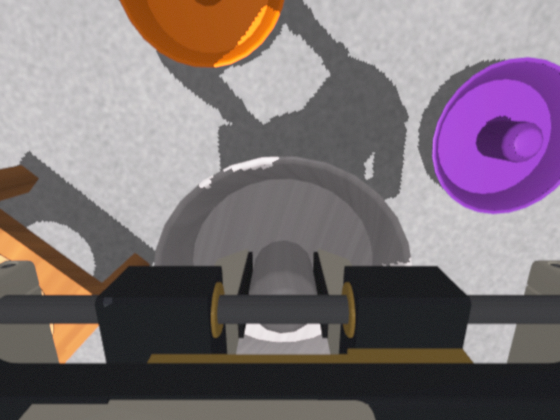

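The bowl is held upright, with the rim's far edge at (283,157), the left edge at (155,250) and the right edge at (409,250). Next I work out the bowl centre relative to the tool, and measure the feeder again in the scene view.

```bash
python3 - <<'E'
from h import *
w=vision.get_calibration("wrist"); s=monitor.observe()
B=np.eye(4); B[:3,:3]=R.from_euler("xyz",s["tool_rot"]).as_matrix(); B[:3,3]=s["tool_pos"]
T=B@w["mount"]
P=cast(w,[[283,157],[155,250],[409,250]],.183,T); print(circ(P)); 
L=(P-B[:3,3])@B[:3,:3]; print("tool frame",L, "centre x from far edge",L[0,0]-.068)
cs=vision.get_calibration("scene"); im=cv2.imread("pics/s2.png"); hsv=cv2.cvtColor(im,cv2.COLOR_BGR2HSV)
ct=vision.get_calibration("top"); t=cv2.imread("pics/top0.png"); ht=cv2.cvtColor(t,cv2.COLOR_BGR2HSV)
# light bevel ring: lower saturation/brighter than the top
for n,c,h,(x,y) in (("top",ct,ht,(294,221)),("scene",cs,cv2.cvtColor(cv2.imread("pics/scene0.png"),cv2.COLOR_BGR2HSV),(253,178))):
    m=cv2.inRange(h,(5,60,170),(28,150,255)); k=np.zeros_like(m); cv2.circle(k,(x,y),34,255,-1); m&=k
    cc=max(cv2.findContours(m,cv2.RETR_EXTERNAL,cv2.CHAIN_APPROX_NONE)[0],key=len)
    p=cv2.convexHull(cc)[:,0]; print(n,len(cc),p.min(0),p.max(0),circ(cast(c,p,.09)))
cv2.imwrite("pics/s2c.png",cv2.resize(im[60:260,180:400],(660,600),interpolation=cv2.INTER_CUBIC))
E
```

```text
(array([0.54880129, 0.32944883]), np.float64(0.13372430814517086))
tool frame [[ 0.06089114 -0.00060477 -0.01118778]
 [ 0.01459188 -0.06470447 -0.01115574]
 [ 0.01477493  0.0624804  -0.01133129]] centre x from far edge -0.007108855878623754
top 358 [261 188] [324 252] (array([0.50475579, 0.05822522]), np.float64(0.1584063920048611))
scene 189 [227 162] [284 199] (array([0.52710192, 0.06306741]), np.float64(0.17646120725859302))
```

View pics/s2c.png

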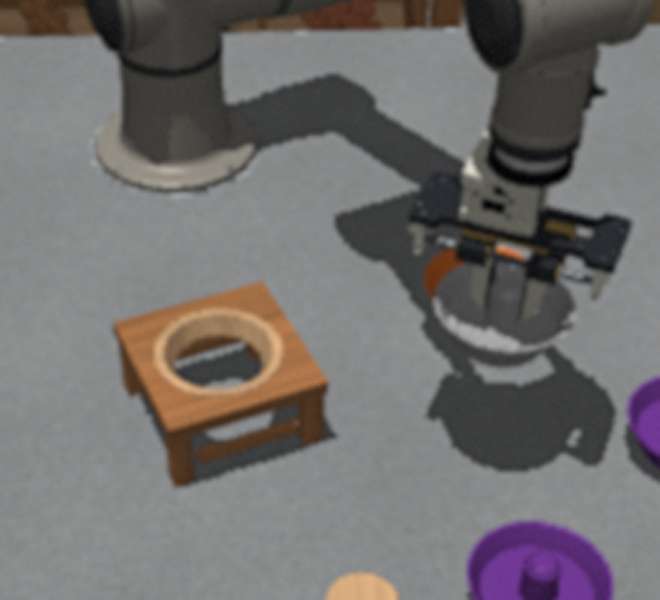

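The bowl is held level and the feeder is clear. Carry it over the opening, staying high.

Request:
move_arm(
  rows=[
    [-1, -7, 0, 0, 0.6],
    [-3, -17, 0, 0, 0.6],
    [-4, -25, 0, 0, 0.6],
    [-5, -32, 0, 0, 0.6],
    [-6, -37, 0, 0, 0.6],
    [-6, -38, 0, 0, 0.6],
    [-6, -37, 0, 0, 0.6],
    [-5, -32, 0, 0, 0.6],
    [-4, -25, 0, 0, 0.6],
    [-3, -17, 0, 0, 0.6],
    [-1, -10, 0, 0, 0.6],
    [0, 0, 0, 0, 0.6],
  ],
)

```text
time: 5.25
tool_pos: [0.5002, 0.0551, 0.1726]
tool_rot: [-3.141, -0.0, 2.694]
contact_force: [-0.2, -0.6, -3.6]
opening: 0.0327
grip_force: 25.0
```

```bash
python3 - <<'E'
from h import *
s=monitor.observe(); im=vision.read_camera("top")[:,:,::-1]; sc=vision.read_camera("scene")[:,:,::-1]
print(s["tool_pos"],s["tool_rot"],s["opening"],s["contact_force"])
cv2.imwrite("pics/t3.png",im); cv2.imwrite("pics/s3.png",sc)
cv2.imwrite("pics/t3c.png",np.vstack([cv2.resize(im[150:300,210:410],(600,450),interpolation=cv2.INTER_CUBIC)[:300],cv2.resize(sc[110:210,180:380],(600,300),interpolation=cv2.INTER_CUBIC)]))
cs=vision.get_calibration("scene"); ct=vision.get_calibration("top")
q=np.array([[115,327],[265,283],[327,382],[178,425]])/3+[180,60]
P=cast(cs,q,.09); print("square corners centre",P.mean(0),np.linalg.norm(np.diff(P,axis=0),axis=1))
x0,x1,y0,y1=231.3,274.3,163,191.7
print("ring top",circ(cast(ct,[[267.5,221],[320.2,221],[294,195],[294,247.2]],.09)))
E
```

```text
[0.50017292 0.05511357 0.17264114] [-3.14139826e+00 -1.53662275e-04  2.69401843e+00] 0.03269019054886582 [-0.1902481  -0.64787956 -3.63186193]
square corners centre [0.50853034 0.05947869 0.09      ] [0.17101654 0.16544508 0.15712005]
ring top (array([0.50317316, 0.05230126]), np.float64(0.1316089765754415))
```

View pics/t3c.png

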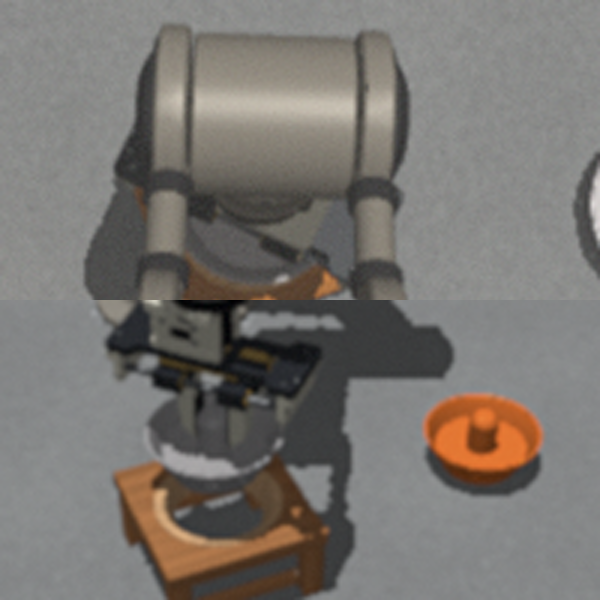

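The top view is blocked by the arm. In the scene view the bowl sits above the ring, with the rim at columns ~228–275 and the ring at ~231–275. I'll lower the foot to just above the opening and compare both in the scene camera.

Request:
move_arm(
  rows=[
    [0, 0, -4, 0, 0.6],
    [0, 0, -8, 0, 0.6],
    [0, 0, -10, 0, 0.6],
    [0, 0, -9, 0, 0.6],
    [0, 0, -6, 0, 0.6],
    [0, 0, -3, 0, 0.6],
    [0, 0, 0, 0, 0.6],
  ],
)

```text
time: 6.05
tool_pos: [0.5002, 0.0562, 0.1322]
tool_rot: [-3.141, -0.001, 2.696]
contact_force: [-0.3, -0.3, -3.7]
opening: 0.0328
grip_force: 25.0
```

```bash
python3 - <<'E'
from h import *
s=monitor.observe(); sc=vision.read_camera("scene")[:,:,::-1]
print(s["tool_pos"],s["contact_force"])
a=cv2.imread("pics/scene0.png")
f=lambda i:cv2.resize(i[130:230,215:295],(400,500),interpolation=cv2.INTER_CUBIC)
cv2.imwrite("pics/s4c.png",np.hstack([f(a),f(sc)]))
E
```

```text
[0.50016747 0.05620149 0.13221499] [-0.28820904 -0.31402967 -3.69446841]
```

View pics/s4c.png

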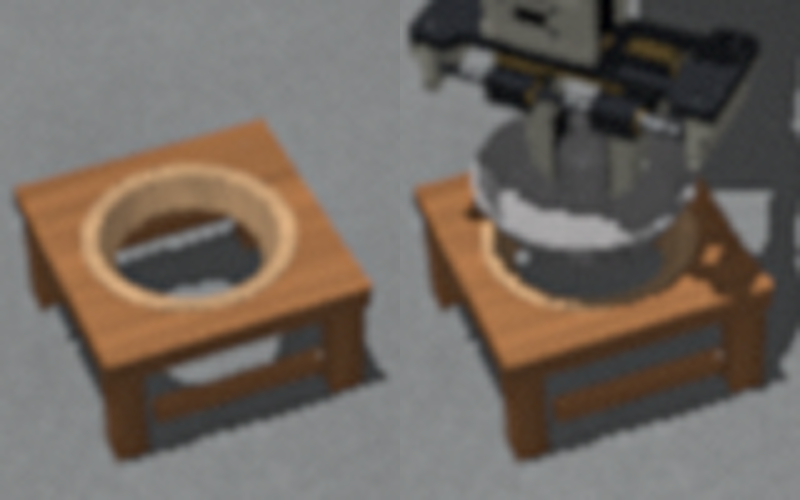

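Left panel: the ring spans x 82–297 and y 162–308. Right panel: the bowl rim spans x 70–303 with its widest row at y≈175, and the foot is just above the opening. Next I compare the two centres.

```bash
python3 - <<'E'
from h import *
cs=vision.get_calibration("scene")
f=lambda p:(np.array(p,float)+.5)/5-.5+[215,130]
P=cast(cs,f([[82,238],[297,235],[187,162],[192,308]]),.09); print("ring",P,circ(P))
C=cast(cs,f([[15,190],[265,120],[371,290],[107,368]]),.09); print("square",C.mean(0),np.linalg.norm(np.diff(C,axis=0),axis=1))
print("rim",cast(cs,f([[70,175],[303,175],[186.5,175]]),.1426))
E
```

```text
ring [[ 0.50492696 -0.0102031   0.09      ]
 [ 0.50793356  0.12148408  0.09      ]
 [ 0.43689133  0.05475118  0.09      ]
 [ 0.56875209  0.05638023  0.09      ]] (array([0.50282043, 0.05572291]), np.float64(0.13189524747151646))
square [0.5076264  0.05571686 0.09      ] [0.17026706 0.17058363 0.16703432]
rim [[ 0.50654229 -0.01353443  0.1426    ]
 [ 0.51250849  0.12476379  0.1426    ]
 [ 0.50952461  0.05559665  0.1426    ]]
```

The ring centre is (0.503, 0.055) from both cameras, and the bowl is aligned with it to within about 2 mm. Lower gently, watching the force.

Request:
move_arm(
  rows=[
    [0, -1, -4, 0, 0.6],
    [0, 0, -6, 0, 0.6],
    [0, 0, -5, 0, 0.6],
    [0, 0, -4, 0, 0.6],
    [0, 0, -3, 0, 0.6],
    [0, 0, 0, 0, 0.6],
  ],
)

```text
time: 6.7
tool_pos: [0.5001, 0.0552, 0.1102]
tool_rot: [-3.141, -0.001, 2.696]
contact_force: [0.6, 0.6, -4.4]
opening: 0.0329
grip_force: 25.0
```

Request:
move_arm(
  rows=[
    [0, 0, -2, 0, 0.6],
    [0, 0, -1.5, 0, 0.6],
    [0, 0, -1.5, 0, 0.6],
    [0, 0, 0, 0, 0.6],
    [0, 0, 0, 0, 0.6],
  ],
)

```text
time: 7.2
tool_pos: [0.5004, 0.0552, 0.1058]
tool_rot: [3.141, 0.0, 2.696]
contact_force: [0.4, -0.8, -3.9]
opening: 0.0328
grip_force: 25.0
```

Request:
move_arm(
  rows=[
    [0, 0, -1, 0, 0.6],
    [0, 0, -1, 0, 0.6],
    [0, 0, -1, 0, 0.6],
    [0, 0, 0, 0, 0.6],
    [0, 0, 0, 0, 0.6],
  ],
)

```text
time: 7.7
tool_pos: [0.5005, 0.0562, 0.103]
tool_rot: [3.14, 0.0, 2.696]
contact_force: [-0.1, 6.3, -0.3]
opening: 0.0327
grip_force: 25.0
```

First contact: the wall pushes the bowl toward +y, so I'll give way 1 mm and lower the last bit.

Request:
move_arm(
  rows=[
    [0, 1, 0, 0, 0.6],
    [0, 0, -0.5, 0, 0.6],
    [0, 0, -0.5, 0, 0.6],
    [0, 0, 0, 0, 0.6],
    [0, 0, 0, 0, 0.6],
  ],
)

```text
time: 8.2
tool_pos: [0.5005, 0.0567, 0.1021]
tool_rot: [3.14, 0.0, 2.696]
contact_force: [-1.2, 5.2, 1.9]
opening: 0.0326
grip_force: 25.0
```

The feeder now carries the weight. Relax the grip, then open just a little.

Request:
move_arm(
  rows=[
    [0, 1, 0, 0, 0.6],
    [0, 0, 0, 0, 0.6],
    [0, 0, 0, 0, 0.6],
  ],
  newtons=5,
)

```text
time: 8.5
tool_pos: [0.5005, 0.0568, 0.102]
tool_rot: [-3.141, 0.001, 2.696]
contact_force: [-1.5, -1.6, 2.7]
opening: 0.033
grip_force: 5.0
```

Request:
move_arm(
  rows=[
    [0, 0, 0, 0, 0.2],
    [0, 0, 0, 0, 0.1],
    [0, 0, 0, 0, -0.05],
    [0, 0, 0, 0, -0.2],
    [0, 0, 0, 0, -0.2],
    [0, 0, 0, 0, -0.2],
  ],
)

```text
time: 9.1
tool_pos: [0.5004, 0.0572, 0.1017]
tool_rot: [3.141, -0.0, 2.696]
contact_force: [0.6, -0.5, 0.6]
opening: 0.055
grip_force: 0.0
```

Released with no residual force. Retreat straight up, then aside.

Request:
move_arm(
  rows=[
    [0, 0, 5, 0, -0.2],
    [0, 0, 10, 0, -0.2],
    [0, 0, 20, 0, -0.2],
    [0, 0, 30, 0, -0.2],
    [0, 0, 30, 0, -0.2],
    [0, 0, 25, 0, -0.2],
    [-10, 30, 10, 0, -0.2],
    [-20, 40, 0, 0, -0.2],
    [-20, 45, 0, 0, -0.2],
    [-20, 45, 0, 0, -0.2],
    [-20, 45, 0, 0, -0.2],
    [-20, 45, 0, 0, -0.2],
  ],
)

```text
time: 10.3
tool_pos: [0.3894, 0.3089, 0.2329]
tool_rot: [3.14, 0.001, 2.696]
contact_force: [1.0, 0.5, 0.5]
opening: 0.055
grip_force: 0.0
```

Request:
move_arm(
  rows=[
    [-20, 40, 0, 0, -0.2],
    [-20, 30, 0, 0, -0.2],
    [-10, 20, 0, 0, -0.2],
    [0, 0, 0, 0, -0.2],
    [0, 0, 0, 0, -0.2],
  ],
)

```text
time: 10.8
tool_pos: [0.3403, 0.3972, 0.2323]
tool_rot: [3.141, 0.001, 2.697]
contact_force: [0.2, -0.5, 1.0]
opening: 0.055
grip_force: 0.0
```

```bash
python3 - <<'E'
from h import *
s=monitor.observe(); t=vision.read_camera("top")[:,:,::-1]; sc=vision.read_camera("scene")[:,:,::-1]
print(s["time"],s["tool_pos"],s["contact_force"])
cv2.imwrite("pics/end.png",np.hstack([cv2.resize(t[170:270,240:340],(400,400),interpolation=cv2.INTER_CUBIC),cv2.resize(sc[130:230,205:305],(400,400),interpolation=cv2.INTER_CUBIC)]))
t0=cv2.imread("pics/top0.png"); print("other bowl diff",np.abs(t[180:260,395:480].astype(int)-t0[180:260,395:480]).mean())
E
```

```text
10.8 [0.34027934 0.39718262 0.2322958 ] [ 0.22938945 -0.45479537  0.99249687]
other bowl diff 4.2254901960784315
```

View pics/end.png

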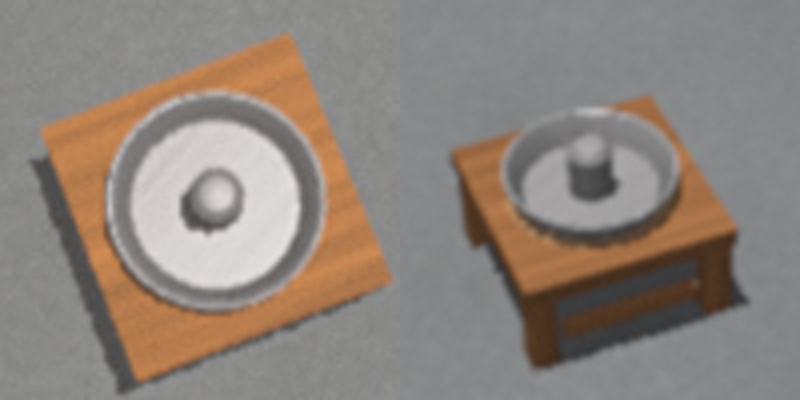

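Final view: the bowl sits upright in the feeder, with its rim spanning x 106–326 and y 90–311 in the left panel. I'll check the rim centre at z=0.113 against the ring, and hand in if it fits.

```bash
python3 - <<'E'
from h import *
from cell import workorder
ct=vision.get_calibration("top")
f=lambda p:(np.array(p,float)+.5)/4-.5+[240,170]
c,d=circ(cast(ct,f([[106,200],[326,200],[216,90],[216,311]]),.113)); print(c,d)
if np.hypot(*(c-[.503,.0545]))<.006 and abs(d-.136)<.005: print(workorder.hand_in())
E
```

```text
[0.50340772 0.05352803] 0.13542296338454982
the job is handed in; nothing more can be done
None
```

I nested the sloping-sided bowl in the feeder and handed the job in at about 11 s. It sits upright, centred to about 1 mm and at its home height by the top-camera check, and the wider bowl was left where it stood; the handed-in verdict was not shown to me.

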